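# Roll the engine cylinder into the wash bay and give it a burst of degreaser

## Robot

A 6-joint arm with a two-finger parallel gripper is mounted at the origin on the work surface. World frame = base frame: x ahead of the robot, y to its left, z up, the work surface at z = 0. Lengths are in m, angles in rad, forces in N, time in s.
With the tool pointing down it reaches from about 0.225 to 0.875 m from the base axis. Payload 3.4 kg.
Tool frame: the origin (TCP) lies at the very end of the fingers, on their centre line; the grasp point (between the pads) lies manip.grip_point_offset behind it (manip.grip_point_offset is the distance from the TCP to the grasp point, in m); z points along the fingers, y is the line along which they close (so a half turn about z gives the same grasp; the last joint's range is limited). The gripper opens to 85 mm and grips with 20 to 120 N. Pads are 22 mm wide; open, the fingers measure 114 mm over their backs; the gripper's body (76 mm by 85 mm) begins 54 mm behind the grasp point. The pads swing forward as they close: fully open they stand 13 mm farther back than shut.
Start: joints at [1.092, 0.276, 1.505, -0, 1.361, -0.121], TCP at [0.201, 0.539, 0.231] pointing down, gripper open.
Joint ranges: [-2.89, 2.89], [-0.75, 2.08], [0.22, 2.7], [-1.18, 4.32], [0.11, 2.71], [-2.7, 2.7]. Speed limits (rad/s): [2.57, 2.57, 3.14, 3.14, 3.14, 3.14].

## Interface

Orientations are given as a unit quaternion [w, x, y, z].
In Python, from rig import manip gives the robot as it stands.
- The arm moves only by the shell command python3 -m pendant 'ROWS' [FORCE]. ROWS is JSON, a list of rows, each an object of numbers: "jaw": the opening, from -1 (shut) to 1 (fully open); "tx", "ty", "tz": the shift along the world's x, y, z in cm; "ax", "ay", "az": the turn, a rotation vector about the world's x, y, z in degrees. In form: [{"jaw": .., "tx": .., "ty": .., "tz": .., "ax": .., "ay": .., "az": ..}, ...]. A call has 1 to 10 rows; each row is the pose to reach, as a shift and turn from the pose commanded when the call began; what a row does not reach only later rows make up. A row lasts 1/8 s, in which the tool goes at most 62.5 mm and 10.7 degrees, less where a joint would pass 70% of its speed; a pose out of reach is approached as far as the arm can. A call with a gripper value outside its range is refused whole. The fingers move at their own pace and stop on an object; FORCE is the grip in N (left out, the last holds). Time passes only in rows, so rows that repeat a pose let the fingers close. It gives the time, the measured TCP pose, the force, the opening and the grip force at its end, in the units of the state.
- manip.get_state(): the state, without advancing time (a new reading comes with each control period).
- manip.get_image(name): name is "side" or "top" or "wrist"; returns a dict with "pixels" (420x560x3 uint8, blue, green, red), "depth" (420x560 float32, m along the optical axis (not along the pixel's ray), 0 where there is no reading), "fx", "fy", "cx", "cy" (pixels), "pose" (4x4, takes a point from camera to world coordinates). Camera axes: x right, y down, z forward; pixel columns grow to the right and rows downward; lengths in m; the calibration is good to about 2 mm. A picture is of the moment at which its call begins.
- manip.sign_off(): hands the job in; it is judged then, once.
The state is a dict: "clock": time; "qpos": joint angles; "qd": joint speeds; "effort": joint torques, N m; "position": TCP position; "ee_rot": TCP orientation; "contact_force": force on the tool from outside, world axes, zero at the start; "moment": the same for the moment, N m; "width": finger opening in m; "gripper_force": force on a finger pad.
Only numpy, scipy, OpenCV 4.12 (cv2) and the standard library are available. Lean on these libraries where they do the work, as an engineer would, in place of code of your own. Each camera call takes 0.05 s, during which the arm holds its last target. There are 200 camera calls.

## Task

Push the metal parts tray with the finned engine cylinder along the rollers, without lifting or tipping it, until it is fully home against the back stop of the wash bay. Only then press the cap of the leaning spray can right down and let it spring up again. Leave the tray home in the bay, and do not disturb the other things on the bench.

Things in the scene. Friction and masses are not known exactly. Their poses are not given: they have to be found in the camera images.
- tray: Open aluminium tray, 120 (x) by 110 (y) by 50 mm high, walls 3 mm, with a dark finned engine cylinder (74 x 70 mm, top 65 mm above the tray's underside) fixed in its middle; 0.4 to 0.85 kg. Stands free on the rollers. Origin: centre of its underside, z up. To send it into the bay, push on the outside of its +y wall.
- track: Fixed roller track, 150 mm wide (x), y from -191 to +220 mm; origin on the bench under its middle. The wash bay is at the -y end, the +y end is open. Ten free-turning rollers along x (26 mm thick, 30 mm apart, y -60 to +210 mm), tops 50 mm above the bench. Side guides 138 mm apart, 75 mm above the bench, narrow to 133 mm at the bay.
- bay (a point): Where the centre of the tray's underside lies when home (track frame 0, -130, 48 mm); axes as the track's. The bay is a steel box, open above and towards +y, flat floor 48 mm above the bench, side walls and back stop 85 mm above the bench; the back stop's face is 55 mm to -y of this point.
- cap_top (a point): Centre of the flat top of the can's black round push cap (40 mm across, 22 mm high), about 203 mm above the bench; moves with the cap. z: the can's axis, out of the cap, 30 degrees from vertical; press along -z. y is level. A white lamp tube (24 mm thick, 130 mm long, along y) hangs 100 mm higher than this point, 22 mm further from the robot: bring the hand in tilted, along the can's axis.
- cap (a joint): How far the cap is pressed: 0 up, 9 mm (0.009) at its end stop. A spring returns it; it takes about 2.5 N to start it and 10 N to reach the end stop. It counts as right down from 6 mm.
- stand: Fixed stand behind the bay, left or right of the oil tin, with a grey aluminium spray can (60 mm thick, 200 mm long with cap) clamped in it, leaning 30 degrees towards -x. Origin on the bench; base plate 90 mm wide, x -40 to +150 mm; cap top at (-43, 0, 203) mm. A lamp post (12 mm thick) rises at x = +138 mm to 340 mm above the bench and carries the lamp tube.
- oil_tin: Fixed squat oil tin, 80 mm across and 126 mm high with a screw cap, beside the stand behind the bay; not used. Origin: centre of its underside.
- spare_can: Bystander: loose upright grey spray can, 60 mm across, 190 mm high, at the far left. Origin: centre of its underside.
- paint_tin: Bystander: loose round tin, 100 mm across, 115 mm high, far left. Origin: centre of its underside.
- old_cylinder: Bystander: loose finned cylinder, 98 x 92 x 75 mm high, far right. Origin: centre of its underside.
- tub: Bystander: loose clear plastic cup, 100 mm across, 60 mm high, right. Origin: centre of its underside.
- wrench: Bystander: wrench 170 mm long lying flat, left of the track's open end. Origin: centre of its underside.
- driver: Bystander: screwdriver 180 mm long lying flat to the right of the bay. Origin: centre of its underside.
- carton: Bystander: cardboard box 110 x 150 x 70 mm high, left. Origin: centre of its underside.
Mind the look-alikes: they are no part of the job. What is shaped like the tray but green or purple is not meant.

How it is judged:
On the way, in this order (a step that is already met when the one before it is completed fails the run):
1. the tray is home against the back stop of the bay (y of tray in the frame of bay below 0.008 m and horizontal distance between tray and bay below 0.014 m and angle between the y axis of tray and the y axis of track, either way round below 0.12 rad and angle between tray's own z axis and vertical below 0.06 rad), for 0.2 s.
2. the spray cap is pressed right down (value of joint cap above 0.006 m), for 0.1 s.
3. the spray cap has sprung up again (value of joint cap below 0.0015 m), for 0.2 s.
At the end, for the whole second after the job is handed in: The tray rests flat and square (within 7 degrees) on the bay floor, within 8 mm of the back stop and 14 mm of its home point, and the spray cap is up again (all of step 1 and linear speed of tray below 0.01 m/s and value of joint cap below 0.0015 m); the robot touches nothing.
It fails at once if the spray cap is pressed (over 3 mm) while the tray is not home in the bay (value of joint cap above 0.003 m and not (y of tray in the frame of bay below 0.012 m and horizontal distance between tray and bay below 0.018 m)).
It fails at once if the tray is lifted off the rollers (over 20 mm) (height (world z) of tray above 0.07 m).
It fails at once if the tray is tipped (over 15 degrees) (angle between tray's own z axis and vertical above 0.26 rad).
It fails at once if a bystander is moved by more than 30 mm (distance of any of spare_can, paint_tin, old_cylinder, tub, wrench, driver, carton from where it was at the start of the episode above 0.03 m).
It also fails if it takes over 53 s, if anything falls off the work surface, if the arm or the gripper's body presses on something with over 40 N, if the wrist force passes 120 N, or if a joint passes its speed limit or range.

## Working session

There is one attempt and no reset: what is moved stays moved. The work goes in short steps, Python scripts to look and compute and a shell command to move; the robot and the scene stay as the last step left them, time stands still between calls to the robot, and variables do not carry over. Pictures are saved under pics/ and viewed, at most 10 in all, crops included, and the job is handed in when it is done.

```bash
mkdir -p pics; cat > h.py <<'E'
import numpy as np, cv2
from rig import manip
def cam(n):
    m=manip.get_image(n); m={k:(np.array(v) if k in('pixels','depth','pose') else v) for k,v in m.items()}
    return m
def pts(m):
    h,w=m['depth'].shape; v,u=np.mgrid[:h,:w]; d=m['depth'].astype(float)
    P=np.stack([(u-m['cx'])/m['fx']*d,(v-m['cy'])/m['fy']*d,d],-1)
    W=P@m['pose'][:3,:3].T+m['pose'][:3,3]; W[d==0]=np.nan
    return W
E
python3 - <<'E'
from h import *
for n in('top','side'):
    m=cam(n); cv2.imwrite(f'pics/{n}0.png',m['pixels']); np.savez(f'{n}0.npz',W=pts(m),px=m['pixels'],pose=m['pose'],K=[m['fx'],m['fy'],m['cx'],m['cy']]); print(n,m['pose'].round(3).tolist(),m['fx'])
s=manip.get_state(); print(s,manip.grip_point_offset)
E
```

```text
top [[-0.03, -0.978, 0.207, 0.257], [-1.0, 0.03, -0.003, 0.018], [-0.003, -0.207, -0.978, 1.368], [0.0, 0.0, 0.0, 1.0]] 456.926721404906
side [[0.891, -0.308, 0.333, -0.031], [-0.454, -0.627, 0.633, -0.99], [0.014, -0.715, -0.699, 1.267], [0.0, 0.0, 0.0, 1.0]] 507.0298775937191
{'clock': 0.1, 'qpos': array([ 1.09201342e+00,  2.76547995e-01,  1.50603999e+00,  5.21208467e-06,
        1.36070480e+00, -1.21004245e-01]), 'qd': array([ 8.88084027e-04, -6.63359809e-05, -3.85159519e-03, -5.77284177e-04,
        1.94781694e-03, -9.13172387e-04]), 'effort': array([ 1.10438210e-03, -4.17700732e+01, -2.46405315e+01, -2.50902340e-04,
        5.91526579e-03, -2.42432429e-05]), 'position': array([0.20114125, 0.53815157, 0.23050362]), 'ee_rot': array([-2.53558606e-04,  1.77937212e-01,  9.84041476e-01, -8.11369145e-04]), 'contact_force': array([ 0.20582296, -0.79616307,  1.28662299]), 'moment': array([0.03308182, 0.05938626, 0.04489363]), 'gripper_force': 0.0, 'width': 0.08515999661135516} 0.0187
```

View pics/top0.png

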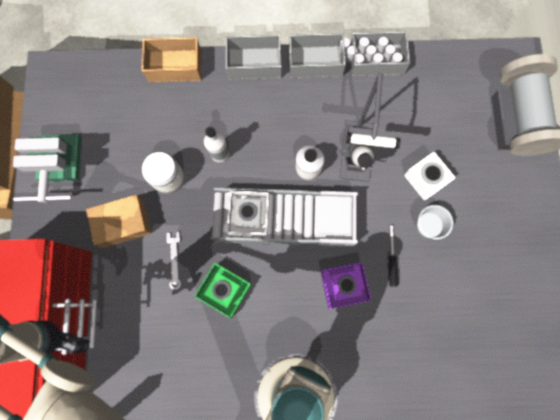

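View pics/side0.png

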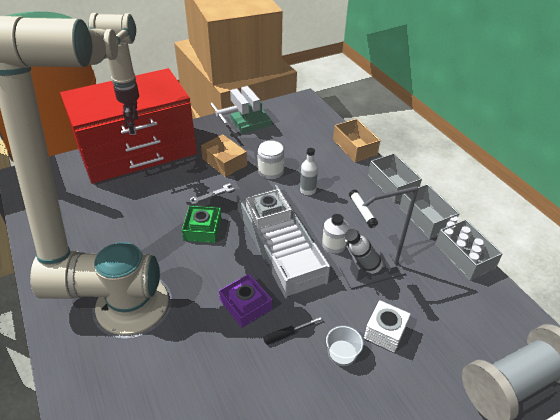

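The top view shows three tray-like things. The grey one at (248,213) stands on the rollers, the green is at (222,290) and the purple at (346,286). The grey one fits: it is aluminium and on the track, whose bay is at the right, around (337,216). The leaning can's black cap is at (362,156) with the lamp tube above it at (373,140). The oil tin is at (309,160), and the upright spare can at (215,142) is a look-alike.

```bash
python3 - <<'E'
from h import *
t=np.load('top0.npz'); W=t['W']; px=t['px']
c=cv2.resize(px[120:260,195:395],(800,560),interpolation=cv2.INTER_CUBIC); cv2.imwrite('pics/crop.png',c)
print('bench z',np.nanmedian(W[330:350,150:180,2]))
def rect(name,r0,r1,c0,c1,z0,z1):
    S=W[r0:r1,c0:c1]; k=(S[...,2]>z0)&(S[...,2]<z1); P=S[k]
    (cx,cy),(w,h),a=cv2.minAreaRect(P[:,:2].astype(np.float32)); print(name,len(P),'c',round(cx,4),round(cy,4),'wh',round(w,4),round(h,4),'a',round(a,2),'zmed',np.median(P[:,2]).round(4))
rect('tray rim',180,250,215,285,.092,.106)
rect('tray cyl',180,250,215,285,.108,.125)
rect('track all>65',180,250,205,365,.065,.09)
rect('track bay',180,250,310,365,.078,.092)
rect('floor',185,245,312,358,.04,.056)
rect('cap?',140,175,345,380,.185,.215)
rect('lamp',120,155,340,405,.28,.33)
rect('oil',140,185,290,330,.1,.135)
print(W[150:164:2,350:376:2,2].round(3))
m=W[150:164:2,350:376:2]; 
E
```

```text
bench z 0.0002903934006963649
tray rim 292 c 0.5126 0.1215 wh 0.11 0.1214 a 85.66 zmed 0.0995
tray cyl 487 c 0.5125 0.1211 wh 0.0702 0.0725 a 87.93 zmed 0.1125
track all>65 1173 c 0.5053 0.0188 wh 0.4145 0.1512 a 86.43 zmed 0.0762
track bay 320 c 0.4961 -0.1218 wh 0.1298 0.1458 a 86.54 zmed 0.0839
floor 1680 c 0.4938 -0.1242 wh 0.1227 0.1436 a 87.69 zmed 0.0475
cap? 191 c 0.6248 -0.1999 wh 0.0401 0.0379 a 14.67 zmed 0.2019
lamp 583 c 0.6503 -0.2055 wh 0.131 0.0425 a 81.21 zmed 0.3125
oil 263 c 0.6671 -0.0615 wh 0.0523 0.0606 a 88.7 zmed 0.1218
[[ 0.094  0.138  0.152  0.168  0.174  0.177  0.176  0.177  0.176  0.175
   0.169  0.149 -0.003]
 [ 0.09   0.143  0.16   0.169  0.173  0.177  0.181  0.181  0.177  0.176
   0.175  0.162 -0.004]
 [ 0.081  0.149  0.163  0.169  0.17   0.199  0.207  0.209  0.214  0.212
   0.175  0.163  0.002]
 [ 0.007  0.149  0.161  0.168  0.196  0.208  0.205  0.207  0.211  0.209
   0.207  0.162 -0.005]
 [ 0.032  0.149  0.16   0.164  0.2    0.201  0.204  0.206  0.21   0.204
   0.203  0.162 -0.001]
 [ 0.06   0.131  0.151  0.164  0.201  0.206  0.208  0.204  0.202  0.203
   0.205  0.202 -0.003]
 [ 0.084  0.086  0.144  0.16   0.199  0.201  0.2    0.202  0.205  0.204
   0.203  0.197 -0.004]]
```

View pics/crop.png

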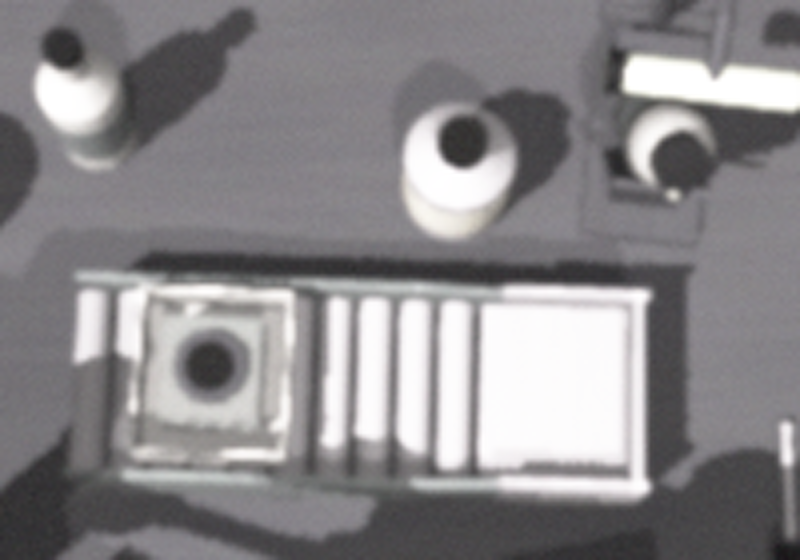

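The crop confirms the bare-metal tray with the finned cylinder on the rollers, and the can with its black cap at crop (682,158). The rim measures 121 x 110 mm at z = 0.0995, which matches, and the track yaw is -3.6°. The bay point comes out near (0.496, -0.125), so about 247 mm of push is needed. First I go above the +y side of the tray, with the fingers spread along the track's x.

```bash
python3 -m pendant '[{"jaw":0.3,"tx":31.7,"ty":-32.2,"tz":0,"az":-73},{"jaw":0.3,"tx":31.7,"ty":-32.2,"tz":0,"az":-73},{"jaw":0.3,"tx":31.7,"ty":-32.2,"tz":0,"az":-73},{"jaw":0.3,"tx":31.7,"ty":-32.2,"tz":0,"az":-73},{"jaw":0.3,"tx":31.7,"ty":-32.2,"tz":0,"az":-73},{"jaw":0.3,"tx":31.7,"ty":-32.2,"tz":0,"az":-73},{"jaw":0.3,"tx":31.7,"ty":-32.2,"tz":0,"az":-73},{"jaw":0.3,"tx":31.7,"ty":-32.2,"tz":0,"az":-73},{"jaw":0.3,"tx":31.7,"ty":-32.2,"tz":0,"az":-73},{"jaw":0.3,"tx":31.7,"ty":-32.2,"tz":0,"az":-73}]'
python3 - <<'E'
from h import *
t=np.load('top0.npz'); W=t['W']
# lamp tube & cap pca, stand plate
S=W[115:160,335:400].reshape(-1,3); k=(S[:,2]>.295)&(S[:,2]<.32); P=S[k]
print(len(P),P.mean(0).round(4), cv2.minAreaRect(P[:,:2].astype(np.float32)))
d=P[:,:2]-P[:,:2].mean(0); print('pca dir',np.linalg.svd(d,full_matrices=False)[2][0])
px=t['px'].astype(int); dark=(px.max(2)<70)
M=np.zeros(dark.shape,bool); M[140:175,345:380]=1; M&=dark&(W[...,2]>.19)&(W[...,2]<.22)
C=W[M]; print('cap',len(C),C.mean(0).round(4),((C.max(0)+C.min(0))/2).round(4),C.min(0).round(3),C.max(0).round(3))
s=manip.get_state(); print(s['position'],s['ee_rot'],s['qpos'].round(2),s['width'])
E
```

```text
544 [ 0.6398 -0.2028  0.3112] ((0.6429464221000671, -0.20398780703544617), (0.13023656606674194, 0.02741106040775776), 81.21381378173828)
pca dir [0.15472456 0.98795765]
cap 85 [ 0.622  -0.2033  0.2024] [ 0.624  -0.2021  0.2029] [ 0.609 -0.217  0.192] [ 0.639 -0.187  0.214]
[0.20114125 0.53815157 0.23050362] [-2.53558606e-04  1.77937212e-01  9.84041476e-01 -8.11369145e-04] [ 1.09  0.28  1.51  0.    1.36 -0.12] 0.08515999661135516invalid input at $[0]: expected keys jaw, tx, ty, tz, ax, ay, az
```

```bash
python3 -m pendant '[{"jaw":0.3,"tx":31.7,"ty":-32.2,"tz":0,"ax":0,"ay":0,"az":-73},{"jaw":0.3,"tx":31.7,"ty":-32.2,"tz":0,"ax":0,"ay":0,"az":-73},{"jaw":0.3,"tx":31.7,"ty":-32.2,"tz":0,"ax":0,"ay":0,"az":-73},{"jaw":0.3,"tx":31.7,"ty":-32.2,"tz":0,"ax":0,"ay":0,"az":-73},{"jaw":0.3,"tx":31.7,"ty":-32.2,"tz":0,"ax":0,"ay":0,"az":-73},{"jaw":0.3,"tx":31.7,"ty":-32.2,"tz":0,"ax":0,"ay":0,"az":-73},{"jaw":0.3,"tx":31.7,"ty":-32.2,"tz":0,"ax":0,"ay":0,"az":-73},{"jaw":0.3,"tx":31.7,"ty":-32.2,"tz":0,"ax":0,"ay":0,"az":-73},{"jaw":0.3,"tx":31.7,"ty":-32.2,"tz":0,"ax":0,"ay":0,"az":-73},{"jaw":0.3,"tx":31.7,"ty":-32.2,"tz":0,"ax":0,"ay":0,"az":-73}]'
python3 - <<'E'
from h import *
s=manip.get_state(); print(s['position'],s['ee_rot'],s['qpos'].round(2),s['width'],s['contact_force'])
E
```

```text
clock: 1.35
position: [0.5171, 0.2177, 0.2311]
ee_rot: [-0.001, 0.728, 0.686, -0.0]
contact_force: [0.4, -0.4, 0.1]
width: 0.0556
gripper_force: 0.0
[0.51709014 0.21766087 0.23111827] [-6.26179876e-04  7.27807985e-01  6.85780613e-01 -3.09682624e-04] [0.27 0.26 1.53 0.   1.35 0.33] 0.055576119929118234 [ 0.41178809 -0.44326478  0.10403726]
```

```bash
python3 -m pendant '[{"jaw":0.3,"tx":0,"ty":0,"tz":-6,"ax":0,"ay":0,"az":0},{"jaw":0.3,"tx":0,"ty":0,"tz":-12,"ax":0,"ay":0,"az":0},{"jaw":0.3,"tx":0,"ty":0,"tz":-15.2,"ax":0,"ay":0,"az":0},{"jaw":0.3,"tx":0,"ty":0,"tz":-15.2,"ax":0,"ay":0,"az":0},{"jaw":0.3,"tx":-0.1,"ty":-1.5,"tz":-15.2,"ax":0,"ay":0,"az":0},{"jaw":0.3,"tx":-0.1,"ty":-2.2,"tz":-15.2,"ax":0,"ay":0,"az":0},{"jaw":0.3,"tx":-0.2,"ty":-2.7,"tz":-15.2,"ax":0,"ay":0,"az":0},{"jaw":0.3,"tx":-0.2,"ty":-3.2,"tz":-15.2,"ax":0,"ay":0,"az":0},{"jaw":0.3,"tx":-0.2,"ty":-3.8,"tz":-15.2,"ax":0,"ay":0,"az":0},{"jaw":0.3,"tx":-0.3,"ty":-4.4,"tz":-15.2,"ax":0,"ay":0,"az":0}]'
python3 - <<'E'
from h import *
m=cam('top'); W=pts(m); cv2.imwrite('pics/top1.png',m['pixels'][120:300,150:420].repeat(2,0).repeat(2,1))
S=W[180:250,205:360]; P=S[(S[...,2]>.108)&(S[...,2]<.125)]
P=P[np.abs(P[:,0]-.51)<.06]; print(len(P),np.median(P,0),P.min(0),P.max(0))
E
```

```text
clock: 2.6
position: [0.5159, 0.1723, 0.0795]
ee_rot: [0.0, 0.728, 0.685, 0.001]
contact_force: [-0.0, 0.1, 0.2]
width: 0.0554
gripper_force: 0.5
432 [0.51262255 0.10513751 0.1132058 ] [0.47268479 0.07128552 0.10802489] [0.5489731  0.16950381 0.12260261]
```

View pics/top1.png

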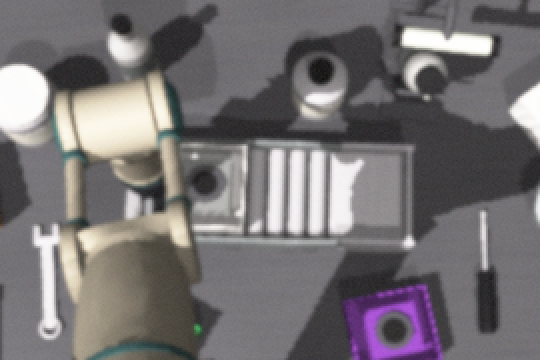

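The tray has moved and is in contact: its centre is at y ≈ 0.106, 67 mm ahead of the TCP as expected. In the crop the cylinder bore is at (205,181). I continue the push.

```bash
python3 -m pendant '[{"jaw":0.3,"tx":-0.1,"ty":-1,"tz":0,"ax":0,"ay":0,"az":0},{"jaw":0.3,"tx":-0.15,"ty":-2.3,"tz":0,"ax":0,"ay":0,"az":0},{"jaw":0.3,"tx":-0.25,"ty":-3.8,"tz":0,"ax":0,"ay":0,"az":0},{"jaw":0.3,"tx":-0.35,"ty":-5.3,"tz":0,"ax":0,"ay":0,"az":0},{"jaw":0.3,"tx":-0.45,"ty":-6.8,"tz":0,"ax":0,"ay":0,"az":0},{"jaw":0.3,"tx":-0.55,"ty":-8.3,"tz":0,"ax":0,"ay":0,"az":0},{"jaw":0.3,"tx":-0.6,"ty":-9.8,"tz":0,"ax":0,"ay":0,"az":0},{"jaw":0.3,"tx":-0.7,"ty":-11.3,"tz":0,"ax":0,"ay":0,"az":0},{"jaw":0.3,"tx":-0.8,"ty":-12.5,"tz":0,"ax":0,"ay":0,"az":0},{"jaw":0.3,"tx":-0.85,"ty":-13.5,"tz":0,"ax":0,"ay":0,"az":0}]' && python3 -m pendant '[{"jaw":0.3,"tx":-0.05,"ty":-1,"tz":0,"ax":0,"ay":0,"az":0},{"jaw":0.3,"tx":-0.1,"ty":-2,"tz":0,"ax":0,"ay":0,"az":0},{"jaw":0.3,"tx":-0.2,"ty":-3,"tz":0,"ax":0,"ay":0,"az":0},{"jaw":0.3,"tx":-0.25,"ty":-4,"tz":0,"ax":0,"ay":0,"az":0},{"jaw":0.3,"tx":-0.3,"ty":-5,"tz":0,"ax":0,"ay":0,"az":0},{"jaw":0.3,"tx":-0.4,"ty":-6,"tz":0,"ax":0,"ay":0,"az":0},{"jaw":0.3,"tx":-0.45,"ty":-7,"tz":0,"ax":0,"ay":0,"az":0},{"jaw":0.3,"tx":-0.5,"ty":-8,"tz":0,"ax":0,"ay":0,"az":0},{"jaw":0.3,"tx":-0.5,"ty":-8.5,"tz":0,"ax":0,"ay":0,"az":0},{"jaw":0.3,"tx":-0.55,"ty":-8.8,"tz":0,"ax":0,"ay":0,"az":0}]'
```

```text
clock: 3.9
position: [0.5066, 0.0367, 0.0793]
ee_rot: [-0.0, 0.728, 0.685, -0.0]
contact_force: [-0.2, 1.3, 0.1]
width: 0.0556
gripper_force: 0.5
clock: 5.15
position: [0.5015, -0.0507, 0.0793]
ee_rot: [0.0, 0.728, 0.685, 0.0]
contact_force: [1.0, 3.1, -1.2]
width: 0.0556
gripper_force: 1.4
```

Next, small steps until the force rises at the back stop.

```bash
python3 -m pendant '[{"jaw":0.3,"tx":0,"ty":-0.3,"tz":0,"ax":0,"ay":0,"az":0},{"jaw":0.3,"tx":-0.05,"ty":-0.6,"tz":0,"ax":0,"ay":0,"az":0},{"jaw":0.3,"tx":-0.05,"ty":-0.8,"tz":0,"ax":0,"ay":0,"az":0},{"jaw":0.3,"tx":-0.05,"ty":-0.9,"tz":0,"ax":0,"ay":0,"az":0},{"jaw":0.3,"tx":-0.05,"ty":-0.9,"tz":0,"ax":0,"ay":0,"az":0}]'
python3 - <<'E'
from h import *
m=cam('side'); W=pts(m); np.savez('side1.npz',W=W,px=m['pixels'])
cv2.imwrite('pics/side1.png',cv2.resize(m['pixels'][150:320,200:420],(770,595)))
E
```

```text
clock: 5.78
position: [0.501, -0.059, 0.0793]
ee_rot: [-0.0, 0.729, 0.685, 0.0]
contact_force: [1.0, 4.7, -1.8]
width: 0.0557
gripper_force: 2.4
```

View pics/side1.png

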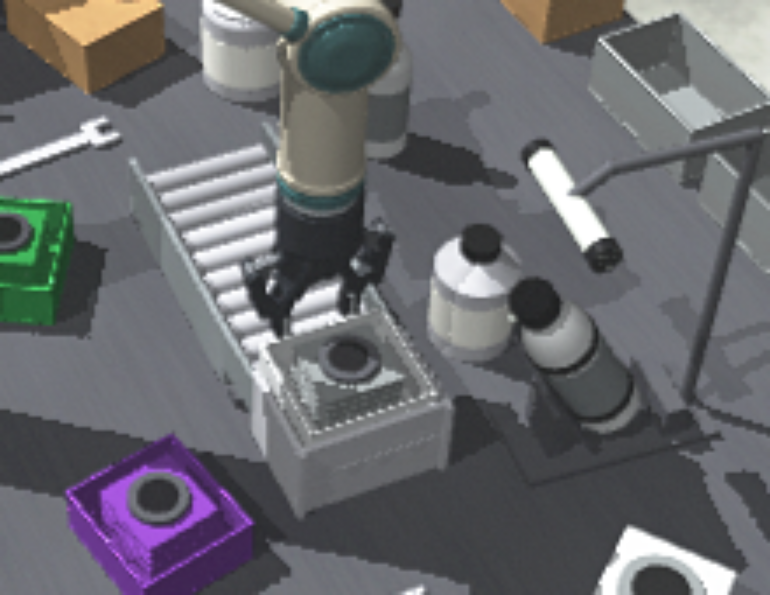

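The tray is in the bay (crop around (350,390)), with its far wall almost on the back stop. The force is still only sliding friction, so I press until it jumps.

```bash
for i in 1; do python3 -m pendant '[{"jaw":0.3,"tx":0,"ty":-0.2,"tz":0,"ax":0,"ay":0,"az":0},{"jaw":0.3,"tx":0,"ty":-0.3,"tz":0,"ax":0,"ay":0,"az":0},{"jaw":0.3,"tx":0,"ty":-0.3,"tz":0,"ax":0,"ay":0,"az":0}]'; done
python3 - <<'E'
from h import *
m=cam('side'); W=pts(m)
S=W[200:320,200:420].reshape(-1,3); yh=np.array([.0623,.998]);xh=np.array([.998,-.0623])
b=np.array([.4963,-.1254]); d=S[:,:2]-b; tx=d@xh; ty=d@yh
k=(abs(tx)<.08)&(ty>-.08)&(ty<.057)
for z0,z1 in((.09,.103),(.106,.125),(.078,.088)):
    q=k&(S[:,2]>z0)&(S[:,2]<z1); print(z0,q.sum(),'tx',np.percentile(tx[q],[1,99]).round(4),'ty',np.percentile(ty[q],[1,99]).round(4))
E
```

```text
clock: 6.2
position: [0.5011, -0.0591, 0.0794]
ee_rot: [-0.002, 0.729, 0.684, 0.002]
contact_force: [1.7, 13.0, -2.1]
width: 0.0557
gripper_force: 6.9
0.09 363 tx [-0.059   0.0619] ty [-0.0587  0.0558]
0.106 296 tx [-0.0348  0.0371] ty [-0.0355  0.0557]
0.078 437 tx [-0.0718  0.0738] ty [-0.0663  0.0549]
```

The tray is home: the TCP stopped at y = -0.0591 while the force rose to 13 N, and the rim spans -59 to +56 mm about the bay point. Now I back off and rise.

```bash
python3 -m pendant '[{"jaw":0.3,"tx":0,"ty":0.8,"tz":0,"ax":0,"ay":0,"az":0},{"jaw":0.3,"tx":0.2,"ty":4,"tz":0,"ax":0,"ay":0,"az":0},{"jaw":-1,"tx":0.2,"ty":4,"tz":5,"ax":0,"ay":0,"az":0},{"jaw":-1,"tx":0,"ty":2,"tz":11,"ax":0,"ay":0,"az":0},{"jaw":-1,"tx":0,"ty":0,"tz":17,"ax":0,"ay":0,"az":0},{"jaw":-1,"tx":0,"ty":-2,"tz":23,"ax":0,"ay":0,"az":0},{"jaw":-1,"tx":0,"ty":-2,"tz":26,"ax":0,"ay":0,"az":0},{"jaw":-1,"tx":0,"ty":-2,"tz":26,"ax":0,"ay":0,"az":0}]'
python3 - <<'E'
from h import *
from scipy.spatial.transform import Rotation as R
s=manip.get_state(); q=s['ee_rot']; A=R.from_quat([*q[1:],q[0]]).as_matrix()
ps=np.deg2rad(-8.9); Z=R.from_euler('z',ps).as_matrix()
a=Z@[-.5,0,.866]; cap=np.array([.624,-.2025,.203])+Z@[-.866*.004,0,-.5*.004]
for sg in(1,-1):
    y=sg*(Z@[0,1,0]); z=-a/np.linalg.norm(a); T=np.stack([np.cross(y,z),y,z],1)
    print(sg,'rotvec deg',np.rad2deg(R.from_matrix(T@A.T).as_rotvec()).round(1))
print('a',a.round(4),'pos',s['position'],'q',s['qpos'].round(2),s['width'])
for d in(.12,.03,.0,-.009): print(d,((cap+d*a-s['position'])*100).round(2))
E
```

```text
clock: 7.25
position: [0.5022, -0.0842, 0.3428]
ee_rot: [0.004, 0.729, 0.685, 0.001]
contact_force: [-0.2, 0.8, -0.4]
width: 0.0001
gripper_force: 0.0
1 rotvec deg [-25.7 -20.1  82.5]
-1 rotvec deg [ 21.6 -26.2 -92.8]
a [-0.494   0.0774  0.866 ] pos [ 0.50215628 -0.08421302  0.34277527] q [-0.3   0.13  1.43 -0.    1.58 -0.24] 9.864696997879932e-05
0.12 [  5.91 -10.85  -3.79]
0.03 [ 10.36 -11.54 -11.58]
0.0 [ 11.84 -11.78 -14.18]
-0.009 [ 12.29 -11.84 -14.96]
```

```bash
python3 -m pendant '[{"jaw":-1,"tx":0,"ty":0,"tz":0,"ax":-25.7,"ay":-20.1,"az":82.5},{"jaw":-1,"tx":0,"ty":0,"tz":0,"ax":-25.7,"ay":-20.1,"az":82.5},{"jaw":-1,"tx":0,"ty":0,"tz":0,"ax":-25.7,"ay":-20.1,"az":82.5},{"jaw":-1,"tx":0,"ty":0,"tz":0,"ax":-25.7,"ay":-20.1,"az":82.5},{"jaw":-1,"tx":0,"ty":0,"tz":0,"ax":-25.7,"ay":-20.1,"az":82.5},{"jaw":-1,"tx":0,"ty":0,"tz":0,"ax":-25.7,"ay":-20.1,"az":82.5},{"jaw":-1,"tx":0,"ty":0,"tz":0,"ax":-25.7,"ay":-20.1,"az":82.5},{"jaw":-1,"tx":5.9,"ty":-10.9,"tz":-3.8,"ax":-25.7,"ay":-20.1,"az":82.5},{"jaw":-1,"tx":5.9,"ty":-10.9,"tz":-3.8,"ax":-25.7,"ay":-20.1,"az":82.5},{"jaw":-1,"tx":5.9,"ty":-10.9,"tz":-3.8,"ax":-25.7,"ay":-20.1,"az":82.5}]'
python3 -m pendant '[{"jaw":-1,"tx":0,"ty":0,"tz":0,"ax":0,"ay":0,"az":0}]'
cat > st.py <<'E'
from h import *
from scipy.spatial.transform import Rotation as R
s=manip.get_state(); q=s['ee_rot']; A=R.from_quat([*q[1:],q[0]]).as_matrix()
ps=np.deg2rad(-8.9); Z=R.from_euler('z',ps).as_matrix()
a=Z@[-.5,0,.866]; cap=np.array([.624,-.2025,.203])
print('toolz',A[:,2].round(3),'tooly',A[:,1].round(3),'rel stand mm',(Z.T@(s['position']-cap)*1000).round(1),'along axis',((s['position']-cap)@a*1000).round(1),'F.a',s['contact_force']@a,'q',s['qpos'].round(2))
E
python3 st.py
python3 - <<'E'
from h import *
# tray check from top, cap again from side
m=cam('top'); W=pts(m); S=W[170:260,200:370].reshape(-1,3); yh=np.array([.0623,.998]);xh=np.array([.998,-.0623])
d=S[:,:2]-[.4963,-.1254]; tx=d@xh; ty=d@yh; k=(abs(tx)<.08)&(abs(ty)<.08)
q=k&(S[:,2]>.092)&(S[:,2]<.104); print('rim',q.sum(),np.percentile(tx[q],[1,99]).round(4),np.percentile(ty[q],[1,99]).round(4))
m=cam('side'); cv2.imwrite('pics/side2.png',cv2.resize(m['pixels'][100:300,230:450],(660,600)))
E
```

```text
clock: 8.5
position: [0.5587, -0.1939, 0.298]
ee_rot: [0.254, 0.076, 0.964, -0.024]
contact_force: [-0.6, 0.2, 0.2]
width: -0.0001
gripper_force: 0.0
clock: 8.62
position: [0.559, -0.1931, 0.2981]
ee_rot: [0.254, 0.077, 0.964, -0.023]
contact_force: [-0.4, -0.6, -0.8]
width: 0.0002
gripper_force: 0.0
toolz [ 0.485 -0.084 -0.87 ] tooly [ 0.16   0.987 -0.006] rel stand mm [-65.7  -0.8  95.1] along axis 115.2 F.a -0.5148973893881902 q [-0.57  0.02  1.77  0.25  0.89 -2.1 ]
rim 266 [-0.0593  0.0611] [-0.0512  0.057 ]
```

View pics/side2.png

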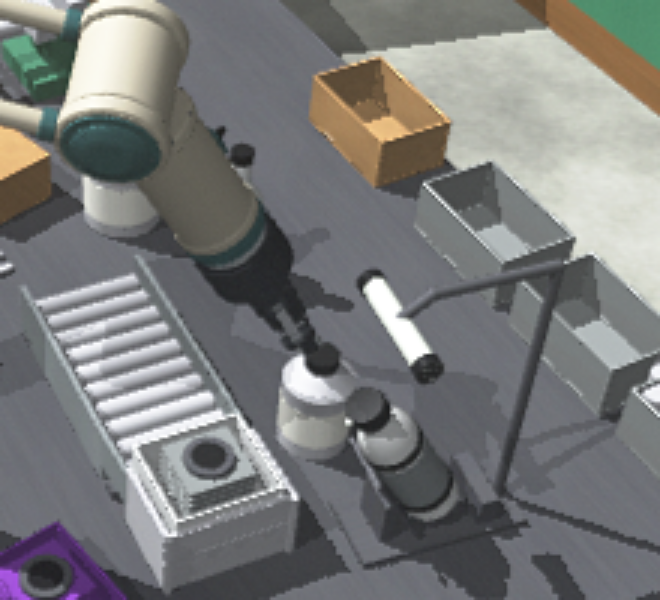

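The view shows the tray sitting in the bay (bore at (212,458)). The hand is tilted along the can's axis, above and robot-side of the black cap at (370,408), clear of the lamp tube at (400,325). I approach along the axis.

```bash
python3 -m pendant '[{"jaw":-1,"tx":0.4,"ty":-0.1,"tz":0.2,"ax":0,"ay":0,"az":0},{"jaw":-1,"tx":1.9,"ty":-0.3,"tz":-2.4,"ax":0,"ay":0,"az":0},{"jaw":-1,"tx":3.4,"ty":-0.5,"tz":-5,"ax":0,"ay":0,"az":0},{"jaw":-1,"tx":4.8,"ty":-0.8,"tz":-7.6,"ax":0,"ay":0,"az":0},{"jaw":-1,"tx":5.6,"ty":-0.9,"tz":-8.9,"ax":0,"ay":0,"az":0},{"jaw":-1,"tx":5.6,"ty":-0.9,"tz":-8.9,"ax":0,"ay":0,"az":0}]'; python3 st.py
python3 - <<'E'
from h import *
m=cam('side'); cv2.imwrite('pics/side3.png',cv2.resize(m['pixels'][170:270,300:420],(720,600)))
E
```

```text
clock: 9.48
position: [0.616, -0.1995, 0.2118]
ee_rot: [0.256, 0.075, 0.964, -0.023]
contact_force: [-0.2, 0.0, 0.6]
width: -0.0003
gripper_force: 0.0
toolz [ 0.489 -0.082 -0.868] tooly [ 0.156  0.988 -0.006] rel stand mm [-8.4  1.7  8.8] along axis 11.8 F.a 0.63417268671619 q [-0.52  0.17  1.83  0.28  0.67 -2.11]
```

View pics/side3.png

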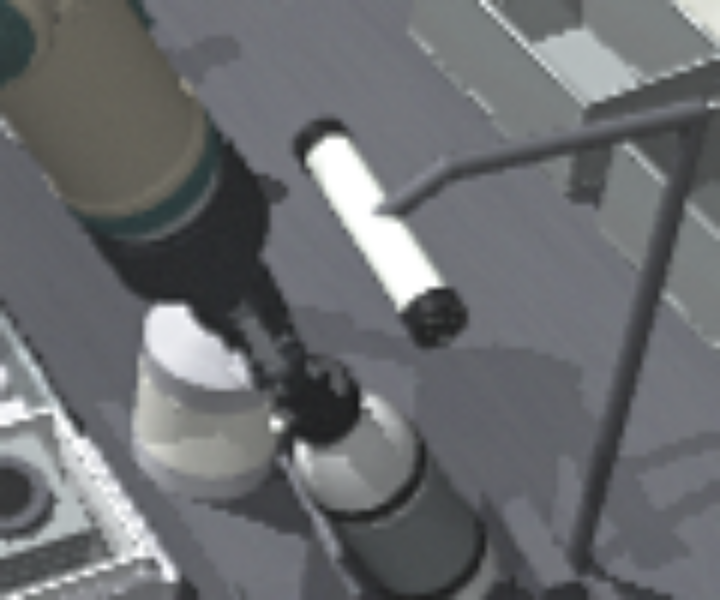

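The fingertips are just above the cap, at crop (300,370), and clear of the lamp. I press stepwise while watching the force.

```bash
python3 -m pendant '[{"jaw":-1,"tx":0.3,"ty":-0.05,"tz":-0.5,"ax":0,"ay":0,"az":0},{"jaw":-1,"tx":0.6,"ty":-0.1,"tz":-1.05,"ax":0,"ay":0,"az":0},{"jaw":-1,"tx":0.75,"ty":-0.1,"tz":-1.3,"ax":0,"ay":0,"az":0},{"jaw":-1,"tx":0.85,"ty":-0.15,"tz":-1.45,"ax":0,"ay":0,"az":0},{"jaw":-1,"tx":0.85,"ty":-0.15,"tz":-1.45,"ax":0,"ay":0,"az":0}]'; python3 st.py
```

```text
clock: 10.15
position: [0.6246, -0.2019, 0.1986]
ee_rot: [0.257, 0.075, 0.963, -0.023]
contact_force: [-2.5, 1.4, 5.9]
width: 0.0
gripper_force: 3.1
toolz [ 0.491 -0.084 -0.867] tooly [ 0.157  0.988 -0.007] rel stand mm [ 0.5  0.6 -4.4] along axis -4.1 F.a 6.439160737989596 q [-0.51  0.19  1.83  0.29  0.64 -2.12]
```

```bash
python3 -m pendant '[{"jaw":-1,"tx":0.15,"ty":0,"tz":-0.25,"ax":0,"ay":0,"az":0},{"jaw":-1,"tx":0.25,"ty":-0.05,"tz":-0.45,"ax":0,"ay":0,"az":0},{"jaw":-1,"tx":0.3,"ty":-0.05,"tz":-0.5,"ax":0,"ay":0,"az":0},{"jaw":-1,"tx":0.3,"ty":-0.05,"tz":-0.5,"ax":0,"ay":0,"az":0}]'; python3 st.py
```

```text
clock: 10.65
position: [0.6267, -0.2023, 0.195]
ee_rot: [0.257, 0.075, 0.963, -0.024]
contact_force: [-10.8, 1.7, 14.8]
width: 0.0001
gripper_force: 9.0
toolz [ 0.491 -0.084 -0.867] tooly [ 0.156  0.988 -0.007] rel stand mm [ 2.7  0.7 -8. ] along axis -8.3 F.a 18.276148410206133 q [-0.51  0.2   1.84  0.29  0.63 -2.12]
```

The force is 18 N at -8.3 mm, which is the end stop. I retreat along the axis to let the cap spring up.

```bash
python3 -m pendant '[{"jaw":-1,"tx":-0.5,"ty":0.05,"tz":0.9,"ax":0,"ay":0,"az":0},{"jaw":-1,"tx":-1.2,"ty":0.2,"tz":2.1,"ax":0,"ay":0,"az":0},{"jaw":-1,"tx":-2.5,"ty":0.4,"tz":4.4,"ax":0,"ay":0,"az":0},{"jaw":-1,"tx":-4,"ty":0.6,"tz":7,"ax":0,"ay":0,"az":0},{"jaw":-1,"tx":-6,"ty":0.9,"tz":10.4,"ax":0,"ay":0,"az":0},{"jaw":-1,"tx":-8,"ty":1.2,"tz":13.9,"ax":0,"ay":0,"az":0},{"jaw":-1,"tx":-8,"ty":1.2,"tz":13.9,"ax":0,"ay":0,"az":0},{"jaw":-1,"tx":-8,"ty":1.2,"tz":13.9,"ax":0,"ay":0,"az":0}]'; python3 st.py
python3 - <<'E'
from h import *
m=cam('side'); cv2.imwrite('pics/side4.png',cv2.resize(m['pixels'][100:380,180:480],(642,600)))
W=pts(m); t=np.load('side0.npz')
for n,w,p in(('before',t['W'],t['px']),('after',W,m['pixels'])):
    k=(p.max(2)<75)&(np.abs(w[...,0]-.622)<.035)&(np.abs(w[...,1]+.2025)<.035)&(w[...,2]>.17)&(w[...,2]<.225); C=w[k]
    a=np.array([-.494,.0774,.866]); print(n,len(C),'cap along axis p90 mm',np.percentile((C-[.624,-.2025,.203])@a,[50,80,95])*1000)
S=W[170:320,200:420].reshape(-1,3); d=S[:,:2]-[.4963,-.1254]; tx=d@[.998,-.0623]; ty=d@[.0623,.998]
q=(abs(tx)<.08)&(abs(ty)<.065)&(S[:,2]>.09)&(S[:,2]<.103); print('rim',np.percentile(tx[q],[1,99]).round(4),np.percentile(ty[q],[1,99]).round(4))
E
```

```text
clock: 11.65
position: [0.5469, -0.1902, 0.331]
ee_rot: [0.255, 0.075, 0.964, -0.023]
contact_force: [0.8, -1.0, -0.2]
width: -0.0002
gripper_force: 0.0
toolz [ 0.489 -0.083 -0.868] tooly [ 0.157  0.988 -0.006] rel stand mm [-78.1   0.2 128. ] along axis 149.9 F.a -0.6376185808112953 q [-0.58 -0.02  1.73  0.25  0.96 -2.09]
before 56 cap along axis p90 mm [-9.66358046 -3.41776796 -0.57237719]
after 61 cap along axis p90 mm [-7.92886575 -2.50713401  1.42264521]
rim [-0.0589  0.0621] [-0.0584  0.0555]
```

View pics/side4.png

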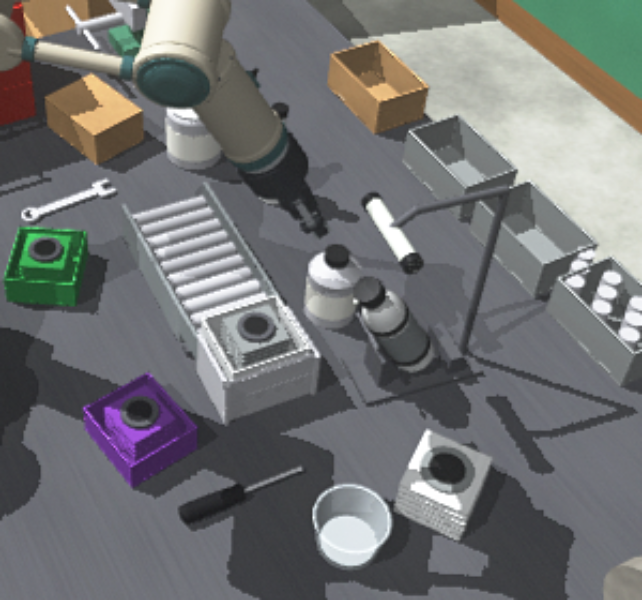

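The tray is home in the bay (bore at (256,325)), the cap is up again at (369,293), the bystanders are where they were, and the hand is clear. I hand the job in.

```bash
python3 -c "
from rig import manip; print(manip.sign_off())"
```

```text
the job is handed in; nothing more can be done
None
```

The job is handed in: the tray is home against the bay's back stop, the spray cap was pressed to its end stop and sprang back up, and in the last picture nothing else on the bench had visibly moved; no verdict came back.

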